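# Refit the gate-drive sprocket on its shaft flat and hold it for tightening

## Robot

A 6-joint arm with a two-finger parallel gripper is mounted at the origin on the work surface. World frame = base frame: x ahead of the robot, y to its left, z up, the work surface at z = 0. Lengths are in m, angles in rad, forces in N, time in s.
With the tool pointing down it reaches from about 0.25 to 0.725 m from the base axis. Payload 9.7 kg.
Tool frame: the origin (TCP) lies midway between the tips of the shut fingers; the grasp point (between the pads) lies 19 mm behind it; z points along the fingers, y is the line along which they close (so a half turn about z gives the same grasp; the last joint's range is limited). The gripper opens to 85 mm and grips with 20 to 120 N. Pads are 22 mm wide; open, the fingers measure 114 mm over their backs; the gripper's body (76 mm by 85 mm) begins 54 mm behind the grasp point. The pads swing forward as they close: fully open they stand 13 mm farther back than shut.
Start: joints at [1.294, 0.087, 0.176, 1.66, 0, 1.571], TCP at [0.15, 0.529, 0.192] pointing down, gripper open.
Joint ranges: [-3.13, 3.13], [-0.85, 1.81], [-1.15, 1.24], [-2.2, 2.28], [-1.44, 1.52], [-3.14, 3.14]. Speed limits (rad/s): [2.22, 2.22, 2.57, 3.14, 3.14, 3.14].

## Interface

Orientations are given as a unit quaternion [w, x, y, z].
In Python, from workcell import * gives the robot as it stands.
- The arm moves only by the tool drive_tool, never from a script. Its argument "deltas" is a list of rows, each a list of 3 entries, a list of its own where there are three numbers: the opening in per cent of the stroke, from 0 (shut) to 100 (fully open), then the shift along the tool's x, y, z in mm, then the turn about the tool's z in rad. In form: [[jaw, [tx, ty, tz], roll], ...]. A call has exactly 5 rows; each row shifts and turns the commanded pose from where the row before left it, along the tool's axes as they then stand; what a row does not reach is not made up. A row lasts 1/8 s, in which the tool goes at most 62.5 mm and 10.7 degrees, less where a joint would pass 70% of its speed; a pose out of reach is approached as far as the arm can. A call is refused whole if a number of a shift passes 62.5 or a number of a turn 0.188, either way. A call with a gripper value outside its range is refused whole. The fingers move at their own pace and stop on an object; "force" is the grip in N (left out, the last holds). Time passes only in rows, so rows that do not move let the fingers close, or fill a call up. It gives the time, the measured TCP pose, the force, the opening and the grip force at its end, in the units of the state.
- observe(): the state, without advancing time (a new reading comes with each control period).
- snapshot(name): name is "scene" or "side" or "wrist"; returns a dict with "pixels" (480x640x3 uint8, red, green, blue), "z_map" (480x640 float32, m along the optical axis (not along the pixel's ray), 0 where there is no reading), "fx", "fy", "cx", "cy" (pixels), "world_to_cam" (4x4, takes a point from world to camera coordinates). Camera axes: x right, y down, z forward; pixel columns grow to the right and rows downward; lengths in m; the calibration is good to about 2 mm. A picture is of the moment at which its call begins.
- hand_in(): hands the job in; it is judged then, once.
The state is a dict: "clock": time; "joints": joint angles; "joint_vel": joint speeds; "joint_torque": joint torques, N m; "tcp_pos": TCP position; "tool_rot": TCP orientation; "ft_force": force on the tool from outside, world axes, zero at the start; "moment": the same for the moment, N m; "gripper_width": finger opening in m; "finger_force": force on a finger pad.
Only numpy, scipy, OpenCV 4.12 (cv2) and the standard library are available. Lean on these libraries where they do the work, as an engineer would, in place of code of your own. Each camera call takes 0.05 s, during which the arm holds its last target. There are 200 camera calls.

## Task

Pinch the bare stub shaft of the gate drive across its milled flat and turn it until that flat faces straight out of the open side of the yellow guard. Then pick up the sprocket and lower it in the grip, hub up, onto the shaft with its set screw over the flat until it sits fully down on the shaft's shoulder. Finish still gripping the sprocket there, screw square on the flat and flat still facing the opening, ready for a workmate to tighten the screw; leave the red gate button, both tiles, the spacer block and the mallet alone.

Things in the scene. Friction and masses are not known exactly. Their poses are not given: they have to be found in the camera images.
- drive: Gate drive, bolted to the steel counter: grey base plate 200 x 190 x 8 mm, green square-flange bearing 86 mm wide, yellow sheet guard 60 mm high standing round three sides of the shaft, its inner faces 85 mm from the shaft axis. Origin on the shaft axis at counter height; z up; x points straight out of the guard's open side.
- shaft (a joint): Turn of the stub shaft about its upright axis (rad): 0 when its flat faces straight out of the guard's open side, growing counter-clockwise seen from above. It turns either way without stops and stays where it is left (drag about 0.08 N m). At the start the flat is 0.7 to 2.2 rad round from the opening.
- shaft_seat (a point): Centre of the shaft's shoulder (dark sleeve 30 mm across, 46 mm above the counter) on which the sprocket must sit. From here the bright steel shaft rises 45 mm: 20 mm across, with one flat milled down its whole length, so 17 mm thick across the flat; the top 3 mm are chamfered. x points out through the flat, z up. A yellow paint line on the shaft's end runs from near its centre towards the flat.
- shaft_flat: The milled flat itself, stained with blue marking-out dye, 14 mm wide and 42 mm high; its surface is 7 mm from the shaft axis. Origin at the middle of the flat, 21 mm above the shoulder; x points straight out of the flat, z up. It turns with the shaft.
- sprocket_mid (a point): Middle of the loose dark steel sprocket (0.3 to 0.6 kg), on its axis, 14 mm above its underside; it lies hub up on the counter. 28 mm high in all: toothed disc 79 mm across and 7 mm thick below, round hub 50 mm across and 21 mm high above. Bore 22 mm right through. z up; x points along the set screw, outward. A yellow paint line on top of the hub lies above the screw.
- screw_tip (a point): Inner end of the brass-coloured set screw, 6 mm thick, which runs radially through the hub 18 mm above the underside. It is part-way in and fixed there: its inner end is 8 mm from the bore axis, so the sprocket goes down the shaft only with the screw over the flat (about 14 degrees of play each way); its outer end stands 4 mm out of the hub. Same axes as the sprocket.
- gate_button (a joint): Travel of the red push button of 34 mm diameter (m): 0 up, 0.006 fully pressed. It sits on a yellow box 75 x 75 x 50 mm, its top 68 mm above the counter. Not to be pressed.
- gate_button_top (a point): Middle of the top of the red button.
- cobalt_tile: Loose cobalt glazed square tile 100 x 100 x 9 mm, leave alone. Origin under its centre.
- star_tile: Loose white eight-pointed star tile, 99 mm across its points, 10 mm thick, leave alone. Origin under its centre.
- spacer_block: Loose orange plastic spacer block 60 x 40 x 25 mm, leave alone. Origin under its centre.
- mallet: Loose rubber mallet lying along its x, head 58 mm across and 90 mm long, overall 271 mm, leave alone. Origin on the counter under the handle, 100 mm from the head's axis.
Not all that is in view belongs to the job. Several things look just like the part that bears sprocket_mid: the one meant starts nearest to the robot's base.

How it is judged:
On the way, in this order (a step that is already met when the one before it is completed fails the run):
1. the bare shaft is gripped on its flat, and stands with that flat facing out of the guard's open side (within 0.22 rad) (value of joint shaft between -0.22 and 0.22 rad and contact force between the fingers and shaft_flat above 2 N and velocity of joint shaft between -0.3 and 0.3 rad/s and height (world z) of sprocket_mid below 0.03 m), for 0.2 s.
2. the sprocket, gripped by the fingers, is part-way down the shaft with its screw over the flat (contact force between the fingers and sprocket above 4 N and x of screw_tip in the frame of shaft_flat above -0.002 m and horizontal distance between sprocket_mid and shaft_seat below 0.0025 m and z of sprocket_mid in the frame of shaft_seat between 0.018 and 0.036 m), for 0.05 s.
At the end, for the whole second after the job is handed in: The sprocket is on the shaft and down on its shoulder (within 2.5 mm, tilted less than 0.06 rad), its set screw over the flat and square to it within 0.19 rad, the flat facing out of the guard's open side within 0.22 rad, and the fingers still grip the sprocket with more than 4 N (value of joint shaft between -0.22 and 0.22 rad and angle between the x axis of sprocket_mid and the x axis of shaft_flat, either way round below 0.19 rad and x of screw_tip in the frame of shaft_flat above -0.002 m and horizontal distance between sprocket_mid and shaft_seat below 0.0025 m and z of sprocket_mid in the frame of shaft_seat below 0.0165 m and angle between sprocket_mid's own z axis and vertical below 0.06 rad and contact force between the fingers and sprocket above 4 N); the arm keeps its last pose, push and grip.
It fails at once if the red gate button is pressed (value of joint gate_button above 0.003 m).
It fails at once if a tile, the spacer block or the mallet is moved by more than 15 mm (distance of any of cobalt_tile, star_tile, spacer_block, mallet from where it was at the start of the episode above 0.015 m).
It also fails if it takes over 61 s, if anything falls off the work surface, if the arm or the gripper's body presses on something with over 40 N, if the wrist force passes 120 N, or if a joint passes its speed limit or range.

## Working session

There is one attempt and no reset: what is moved stays moved. The work goes in short steps, Python scripts to look and compute and a tool call to move; the robot and the scene stay as the last step left them, time stands still between calls to the robot, and variables do not carry over. Pictures are saved under pics/ and viewed, at most 10 in all, crops included, and the job is handed in when it is done.

Besides the shell and the picture viewer there is one more tool, called by a JSON object that holds its "name" and its "arguments", one argument or row to a line. drive_tool: Moves the arm, as the interface text tells. Its arguments: {"type":"object","properties":{"deltas":{"type":"array","items":{"type":"array"}},"force":{"type":"number"}},"required":["deltas"]}

```bash
mkdir -p pics
cat > h.py <<'E'
from workcell import *
import numpy as np, cv2
def snap(n,f=None,crop=None,scale=1):
    s=snapshot(n)
    np.savez(f'{n}.npz',**s)
    if f: save(s,f,crop,scale)
    return s
def save(s,f,crop=None,scale=1):
    im=s['pixels'][:,:,::-1]
    if crop: u0,v0,u1,v1=crop; im=im[v0:v1,u0:u1]
    cv2.imwrite('pics/'+f,cv2.resize(im,None,fx=scale,fy=scale,interpolation=cv2.INTER_CUBIC))
def load(n): return dict(np.load(f'{n}.npz'))
def cloud(s):
    z=s['z_map'];v,u=np.mgrid[:480,:640]
    p=np.stack([(u-s['cx'])*z/s['fx'],(v-s['cy'])*z/s['fy'],z],-1)
    T=np.linalg.inv(s['world_to_cam'])
    w=p@T[:3,:3].T+T[:3,3]; w[z==0]=np.nan
    return w
def plane(s,u,v,h):
    T=np.linalg.inv(s['world_to_cam']);d=T[:3,:3]@np.array([(u-s['cx'])/s['fx'],(v-s['cy'])/s['fy'],1])
    return T[:3,3]+d*(h-T[2,3])/d[2]
E
python3 - <<'E'
from h import *
a=snap('scene','scene.png');b=snap('side','side.png')
for s in(a,b): print(np.linalg.inv(s['world_to_cam']).round(3))
print(observe())
E
```

```text
[[-0.072  0.759 -0.647  1.417]
 [ 0.997  0.048 -0.054  0.014]
 [-0.01  -0.649 -0.76   1.123]
 [ 0.     0.     0.     1.   ]]
[[ 0.839 -0.306  0.45   0.007]
 [-0.544 -0.482  0.687 -0.868]
 [ 0.007 -0.821 -0.571  0.763]
 [ 0.     0.     0.     1.   ]]
{'clock': 0.1, 'joints': array([ 1.29399148e+00,  8.74253852e-02,  1.75231834e-01,  1.65981115e+00,
       -1.54259418e-05,  1.57079504e+00]), 'joint_vel': array([-0.00034683,  0.00056483,  0.00136263, -0.0002428 ,  0.00043574,
        0.00039752]), 'joint_torque': array([ 7.87753033e-04, -5.21560514e+01,  4.65654266e+01,  1.60886702e-02,
        4.02996011e-05,  1.13947337e-05]), 'tcp_pos': array([0.15024248, 0.5288218 , 0.19155231]), 'tool_rot': array([-7.57151973e-05,  1.37960323e-01,  9.90437572e-01, -5.99472102e-04]), 'ft_force': array([ 0.3010164 ,  0.47653362, -0.08922546]), 'moment': array([ 0.01226101,  0.0384523 , -0.02012638]), 'finger_force': 0.0, 'gripper_width': 0.08536900825914726}
```

View pics/scene.png

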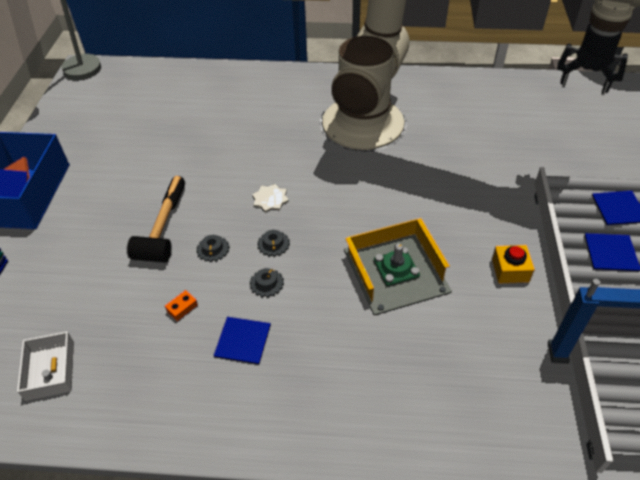

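View pics/side.png

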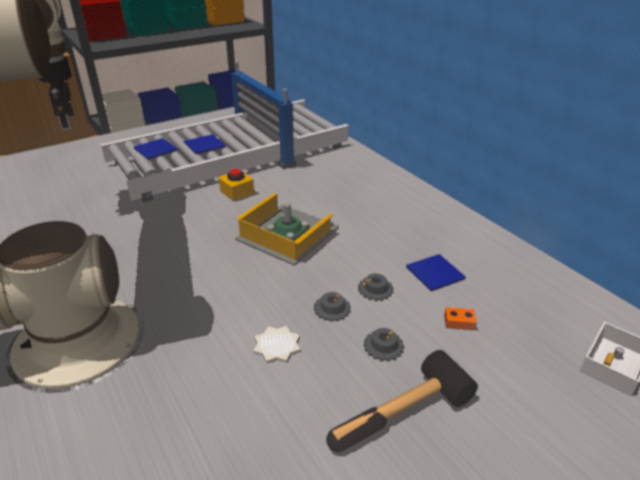

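The scene view shows three look-alike sprockets at about (212,247), (273,241) and (266,281). The drive is at (398,258) with its opening towards the bottom of the picture, and the button is at (515,255). The side view shows the sprockets at (332,305), (383,343) and (376,286). Next I'll measure their distances from the base.

Run:
```python
from h import *
a=load('scene');w=cloud(a)
for u,v in[(212,247),(273,241),(266,281)]:
    p=w[v-22:v+23,u-25:u+26].reshape(-1,3); q=p[(p[:,2]>.018)&(p[:,2]<.04)]
    c=(np.nanmin(q[:,:2],0)+np.nanmax(q[:,:2],0))/2
    print('spr',u,v,c.round(3),np.hypot(*c).round(3),q[:,2].max().round(3))
p=w[205:315,340:455].reshape(-1,3)
t=p[(p[:,2]>.075)];print('shaft',len(t),np.median(t,0).round(4),t.min(0),t.max(0))
hs=a['pixels'];hsv=cv2.cvtColor(hs,cv2.COLOR_RGB2HSV)
m=(hsv[...,0]>15)&(hsv[...,0]<32)&(hsv[...,1]>180); m[:, :340]=0;m[:,455:]=0
q=w[m];q=q[(q[:,2]>.05)&(q[:,2]<.075)]
print('guard top',cv2.minAreaRect(q[:,:2].astype(np.float32)*1000))
for nm,(u,v) in dict(button=(515,252),star=(270,197),mallet=(165,215)).items(): print(nm,w[v,u].round(3))
save(a,'c.png',(180,170,460,320),2.8)
```

```text
spr 212 247 [ 0.511 -0.345] 0.617 0.035
spr 273 241 [ 0.486 -0.201] 0.526 0.034
spr 266 281 [ 0.601 -0.2  ] 0.633 0.034
shaft 81 [0.5514 0.0954 0.088 ] [0.53797783 0.08636066 0.07549967] [0.55904294 0.10491979 0.09540308]
guard top ((536.4771728515625, 92.26675415039062), (157.18023681640625, 196.1064910888672), 22.807321548461914)
button [0.529 0.359 0.07 ]
star [ 0.333 -0.228  0.01 ]
mallet [ 0.436 -0.473  0.036]
```

View pics/c.png

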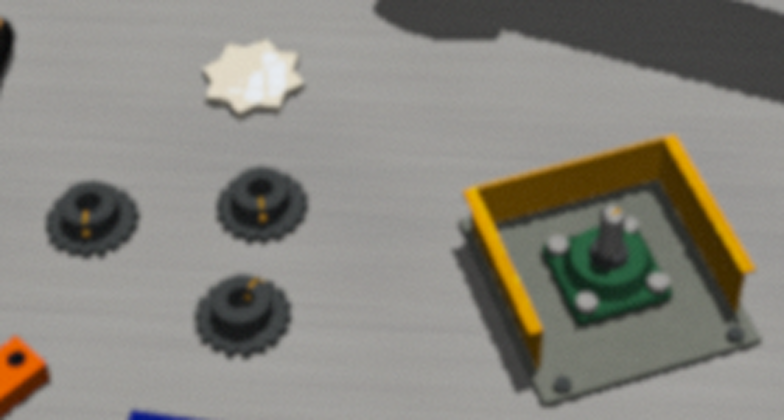

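The one meant is the sprocket at scene (273,241), r = 0.526 m. The others, (212,247) and (266,281), are at 0.617 and 0.633 m. In the crop its screw and paint line point towards the camera. The guard's opening is at a yaw of about +0.4 rad. I'll move above the shaft first.

{"name": "drive_tool", "arguments": {
  "deltas": [
    [100,[-49,-30,-12],0],
    [100,[-49,-30,-12],0],
    [100,[-49,-30,-12],0],
    [100,[-49,-30,-12],0],
    [100,[-49,-30,-12],0]
  ],
  "force": 40
}}

```text
clock: 0.72
tcp_pos: [0.3459, 0.3163, 0.2524]
tool_rot: [-0.0, 0.138, 0.99, -0.0]
ft_force: [1.0, 1.0, -0.4]
gripper_width: 0.0856
finger_force: 0.0
```

{"name": "drive_tool", "arguments": {
  "deltas": [
    [100,[-49,-30,0],0],
    [100,[-49,-30,0],0],
    [100,[-49,-30,0],0],
    [100,[-49,-30,0],0],
    [100,[-49,-30,0],0]
  ]
}}

```text
clock: 1.35
tcp_pos: [0.5407, 0.1049, 0.2519]
tool_rot: [-0.0, 0.138, 0.99, 0.0]
ft_force: [1.4, 0.4, -0.7]
gripper_width: 0.0856
finger_force: 0.0
```

Run:
```python
from h import *
s=snap('wrist','w1.png');print(np.linalg.inv(s['world_to_cam']).round(3));o=observe();print(o['clock'],o['tcp_pos'],o['tool_rot'],o['joints'])
```

```text
[[ 0.274  0.92   0.281  0.468]
 [ 0.962 -0.262 -0.081  0.124]
 [-0.     0.293 -0.956  0.434]
 [ 0.     0.     0.     1.   ]]
1.4 [0.54394704 0.10054439 0.25034864] [-6.26422308e-05  1.39488939e-01  9.90222940e-01 -1.16685831e-03] [ 0.18405205  0.12717794  0.33434762  1.77882773 -0.00217241  0.46394375]
```

View pics/w1.png

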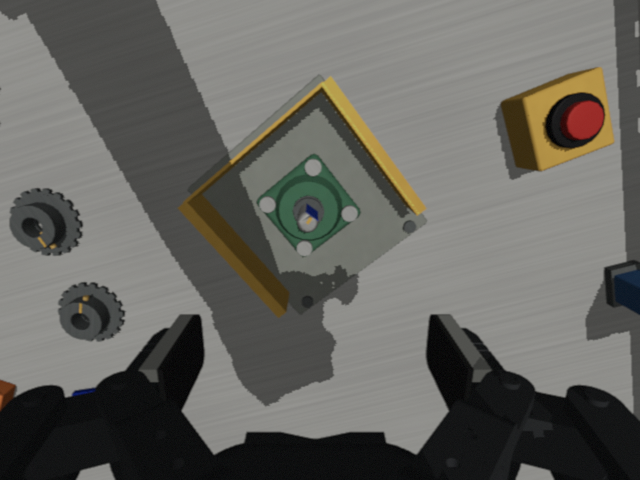

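The wrist view looks straight into the drive. The blue flat shows at (312,212), facing picture right and up. The opening faces lower right, and the target sprocket is at (45,220). I'll measure the flat, guard and shaft.

Run:
```python
from h import *
s=load('wrist');w=cloud(s);save(s,'w1c.png',(250,150,380,260),6)
hsv=cv2.cvtColor(s['pixels'],cv2.COLOR_RGB2HSV)
H,S,V=[hsv[...,i].astype(int) for i in range(3)]
R=np.zeros((480,640),bool);R[150:260,250:380]=1
m=R&(H>105)&(H<135)&(S>100);print('blue',m.sum(),np.argwhere(m).mean(0))
q=w[m];q=q[np.isfinite(q).all(1)&(q[:,2]>.04)&(q[:,2]<.1)]
print(q.mean(0),q.min(0),q.max(0))
l=cv2.fitLine(q[:,:2].astype(np.float32)*1000,cv2.DIST_HUBER,0,.01,.01).ravel();print('line',l,np.degrees(np.arctan2(l[1],l[0])))
t=w[R&(w[...,2]>.085)];print('top',len(t),np.median(t,0),(t.min(0)+t.max(0))/2)
G=np.zeros_like(R);G[60:330,170:440]=1
g=w[G&(abs(w[...,2]-.06)<.004)]
g=g[np.hypot(*(g[:,:2]-[.55,.095]).T)>.05]
print('guard top',len(g),cv2.minAreaRect(g[:,:2].astype(np.float32)*1000))
gr=w[R&(H>55)&(H<90)&(S>100)];print('green',cv2.minAreaRect(gr[:,:2].astype(np.float32)*1000))
y=R&(H>15)&(H<35)&(S>100)&(w[...,2]>.08);print('yellow',y.sum(),w[y].mean(0) if y.any() else 0)
# bearing flange bolts, plate
p=w[G&(abs(w[...,2]-.008)<.003)];print('plate',cv2.minAreaRect(p[:,:2].astype(np.float32)*1000))
```

```text
blue 101 [211.61386139 311.67326733]
[0.53986377 0.10046332 0.0689917 ] [0.53456757 0.09618669 0.04695335] [0.54547136 0.10449179 0.0888161 ]
line [  0.7944089   0.6073833 539.8638    100.46332  ] 37.400536
top 337 [0.54360007 0.09443227 0.0909215 ] [0.54379281 0.09468301 0.08916738]
guard top 4546 ((534.9032592773438, 90.69979095458984), (156.26487731933594, 193.7150115966797), 22.78476333618164)
green ((543.0711669921875, 95.24305725097656), (81.05078125, 81.59310150146484), 22.457061767578125)
yellow 21 [0.54222288 0.09732909 0.09207728]
plate ((543.9111328125, 94.85177612304688), (200.17218017578125, 189.74819946289062), 22.68460464477539)
```

View pics/w1c.png

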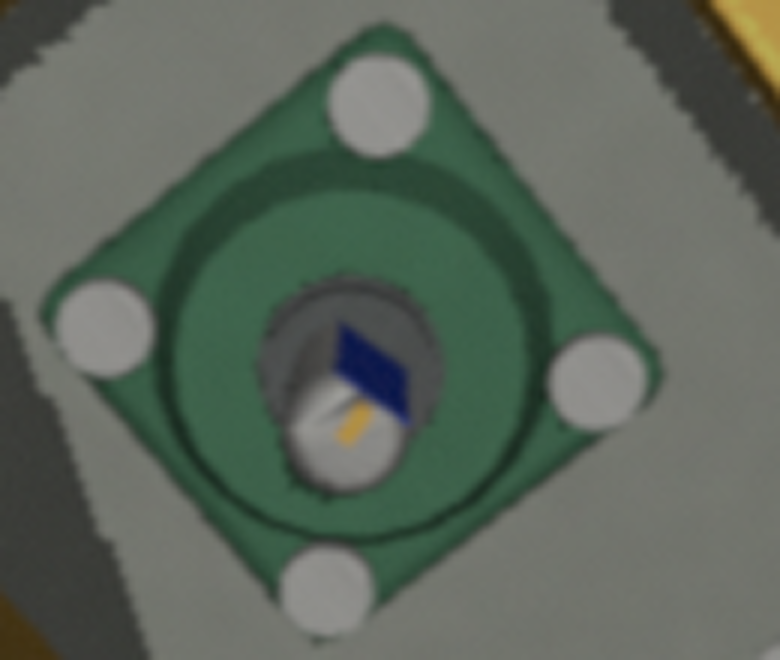

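The crop shows the paint line running towards the blue flat, which faces picture upper right. The axis is at (0.5436, 0.0949), the flat normal at about 126.5° and the opening at about 22.7°. The shaft therefore needs about 1.81 rad clockwise, which is a positive tool roll. I'll align, go down and pinch.

{"name": "drive_tool", "arguments": {
  "deltas": [
    [100,[0,0,30],-0.183],
    [100,[0,0,30],-0.183],
    [100,[0,0,30],-0.183],
    [100,[0,0,30],-0.183],
    [100,[0,0,20],-0.183]
  ]
}}

```text
clock: 2.02
tcp_pos: [0.5389, 0.1065, 0.1102]
tool_rot: [-0.001, -0.317, 0.949, 0.0]
ft_force: [-0.3, 0.7, 0.4]
gripper_width: 0.0853
finger_force: 0.0
```

{"name": "drive_tool", "arguments": {
  "deltas": [
    [100,[3.5,-4.5,10],0],
    [100,[0,0,20],0],
    [100,[0,0,20],0],
    [100,[0,0,4],0],
    [60,[0,0,0],0]
  ]
}}

```text
clock: 2.65
tcp_pos: [0.5397, 0.1007, 0.0588]
tool_rot: [0.0, -0.313, 0.95, -0.0]
ft_force: [0.1, -0.5, 1.0]
gripper_width: 0.0695
finger_force: 0.0
```

{"name": "drive_tool", "arguments": {
  "deltas": [
    [30,[0,0,0],0],
    [20,[0,0,0],0],
    [0,[0,0,0],0],
    [0,[0,0,0],0],
    [0,[0,0,0],0]
  ]
}}

```text
clock: 3.28
tcp_pos: [0.5395, 0.1009, 0.0582]
tool_rot: [0.0, -0.314, 0.95, 0.0]
ft_force: [0.1, -0.6, -0.0]
gripper_width: -0.0
finger_force: 0.0
```

The fingers shut on nothing, so I'll look before going on.

Run:
```python
from h import *
s=snap('wrist','w2.png');print(np.linalg.inv(s['world_to_cam']).round(3));o=observe();print(o)
```

```text
[[-0.595  0.768  0.235  0.479]
 [ 0.804  0.569  0.174  0.055]
 [-0.     0.293 -0.956  0.24 ]
 [ 0.     0.     0.     1.   ]]
{'clock': 3.325, 'joints': array([ 1.84834589e-01,  7.49852405e-02, -9.52980217e-02,  1.40053398e+00,
        1.96777524e-05, -4.53343512e-01]), 'joint_vel': array([-5.24301735e-05,  7.25969112e-04, -1.10399851e-03, -3.03578329e-06,
       -1.27069645e-03, -4.46758872e-04]), 'joint_torque': array([ 1.06935699e-03, -5.16345620e+01,  4.68619251e+01,  2.52295700e-03,
       -1.72074742e-04,  1.12177728e-03]), 'tcp_pos': array([0.53952568, 0.10088087, 0.05818073]), 'tool_rot': array([-9.04473522e-06, -3.13701725e-01,  9.49521578e-01,  1.11498609e-05]), 'ft_force': array([-0.49228772,  0.28403747, -0.41945617]), 'moment': array([-0.04804268,  0.02679197, -0.00426757]), 'finger_force': 0.0, 'gripper_width': -0.00030325328670838226}
```

View pics/w2.png

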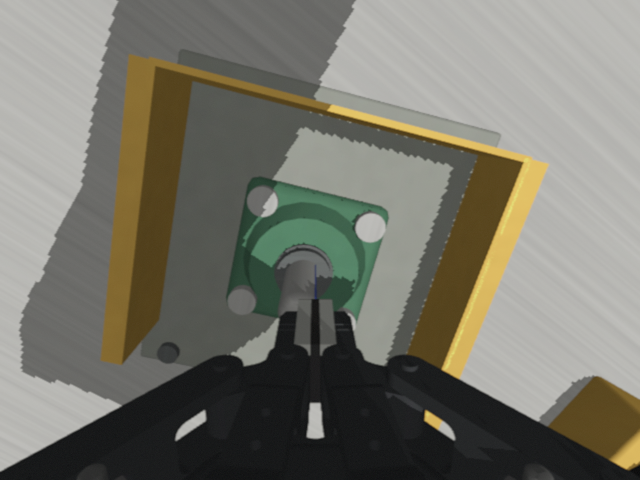

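The closed fingers sit beside the shaft. Its foot shows at (303,258), left of and beyond the fingertips at (315,310). The arm is at rest now, so I'll measure again.

Run:
```python
from h import *
for n in('wrist','scene'):
    s=load(n) if n=='wrist' else snap(n);w=cloud(s)
    hsv=cv2.cvtColor(s['pixels'],cv2.COLOR_RGB2HSV);H,S,V=[hsv[...,i].astype(int) for i in range(3)]
    near=np.hypot(w[...,0]-.545,w[...,1]-.095)<.15
    gr=w[near&(H>55)&(H<90)&(S>100)];print(n,'green',cv2.minAreaRect(gr[:,:2].astype(np.float32)*1000))
    p=w[near&(abs(w[...,2]-.008)<.003)];print('plate',cv2.minAreaRect(p[:,:2].astype(np.float32)*1000))
    g=w[near&(H>15)&(H<35)&(S>150)&(abs(w[...,2]-.06)<.004)];print('guard',cv2.minAreaRect(g[:,:2].astype(np.float32)*1000))
    T=s['world_to_cam']
    for h in(.046,.091,.058):
        for c in([.5436,.0949],[.5395,.1009]):
            q=T@np.array([*c,h,1]);print(h,c,(s['fx']*q[0]/q[2]+s['cx']).round(),(s['fy']*q[1]/q[2]+s['cy']).round())
s=load('wrist');w=cloud(s)
for v in range(250,345,8): print(v,[tuple((w[v,u]*1000).round().astype(int)) if np.isfinite(w[v,u,0]) else None for u in(285,292,300,315,330)])
```

```text
wrist green ((554.5022583007812, 79.31790924072266), (82.71341705322266, 57.250457763671875), 72.10742950439453)
plate ((544.0028686523438, 94.86740112304688), (199.92221069335938, 189.88233947753906), 22.791183471679688)
guard ((534.9803466796875, 90.67257690429688), (155.3602752685547, 192.06948852539062), 22.753761291503906)
0.046 [0.5436, 0.0949] 303.0 276.0
0.046 [0.5395, 0.1009] 316.0 276.0
0.091 [0.5436, 0.0949] 300.0 313.0
0.091 [0.5395, 0.1009] 317.0 314.0
0.058 [0.5436, 0.0949] 302.0 284.0
0.058 [0.5395, 0.1009] 316.0 284.0
scene green ((551.0049438476562, 95.76837158203125), (81.4164810180664, 81.94249725341797), 19.295875549316406)
plate ((546.1461181640625, 98.54481506347656), (266.4375, 271.0621032714844), 55.4439811706543)
guard ((535.6312866210938, 92.53044128417969), (159.46673583984375, 195.88385009765625), 23.39130973815918)
0.046 [0.5436, 0.0949] 396.0 258.0
0.046 [0.5395, 0.1009] 399.0 257.0
0.091 [0.5436, 0.0949] 398.0 245.0
0.091 [0.5395, 0.1009] 401.0 244.0
0.058 [0.5436, 0.0949] 397.0 255.0
0.058 [0.5395, 0.1009] 399.0 253.0
250 [(np.int64(539), np.int64(79),
[... 2055 characters left out ...]
[(np.int64(540), np.int64(87), np.int64(113)), (np.int64(538), np.int64(89), np.int64(114)), (np.int64(534), np.int64(89), np.int64(120)), (np.int64(530), np.int64(93), np.int64(122)), (np.int64(527), np.int64(97), np.int64(121))]
330 [(np.int64(540), np.int64(87), np.int64(120)), (np.int64(538), np.int64(89), np.int64(119)), (np.int64(533), np.int64(89), np.int64(128)), (np.int64(530), np.int64(93), np.int64(127)), (np.int64(527), np.int64(97), np.int64(126))]
338 [(np.int64(540), np.int64(87), np.int64(124)), (np.int64(538), np.int64(89), np.int64(125)), (np.int64(534), np.int64(90), np.int64(131)), (np.int64(530), np.int64(93), np.int64(132)), (np.int64(527), np.int64(97), np.int64(132))]
```

The depth data puts the visible fingertips at z≈0.105, while the TCP reads 0.058. I'll check that from the side camera.

Run:
```python
from h import *
s=snap('side');w=cloud(s)
save(s,'s2.png',(200,130,360,270),5)
near=np.hypot(w[...,0]-.54,w[...,1]-.10)<.045
for z in np.arange(.04,.24,.01):
    q=near&(abs(w[...,2]-z)<.005)
    if q.any(): print(z.round(3),q.sum(),np.median(w[q],0).round(3),(w[q].min(0)*1000).round(),(w[q].max(0)*1000).round(),np.median(s['pixels'][q],0))
a=load('wrist');v=cloud(a)
for r in(345,360,380,420,460): print(r,[(v[r,u]*1000).round() for u in(240,290,350,400)])
```

```text
0.04 191 [0.538 0.087 0.037] [513.  61.  35.] [575. 126.  45.] [63. 84. 71.]
0.05 27 [0.54  0.088 0.05 ] [533.  79.  45.] [554.  99.  55.] [87. 84. 85.]
0.06 26 [0.541 0.087 0.06 ] [534.  83.  55.] [551.  97.  65.] [93.  90.  88.5]
0.07 23 [0.54  0.088 0.07 ] [535.  84.  65.] [551.  96.  75.] [92. 88. 87.]
0.08 24 [0.541 0.089 0.08 ] [535.  83.  75.] [552.  98.  84.] [92.  88.5 88. ]
0.09 29 [0.544 0.092 0.089] [535.  83.  85.] [555. 104.  94.] [90. 85. 84.]
0.1 20 [0.533 0.093 0.102] [527.  88.  97.] [551. 105. 104.] [103.   98.5  95.5]
0.11 43 [0.534 0.093 0.111] [527.  81. 105.] [555. 110. 115.] [84. 79. 77.]
0.12 37 [0.534 0.091 0.12 ] [526.  86. 115.] [552. 108. 125.] [77. 74. 71.]
0.13 42 [0.534 0.093 0.129] [526.  84. 125.] [551. 106. 135.] [71.5 69.5 66. ]
0.14 60 [0.532 0.096 0.142] [512.  67. 135.] [549. 118. 145.] [51.5 49.5 47. ]
0.15 125 [0.532 0.098 0.151] [507.  64. 145.] [557. 138. 155.] [47. 44. 44.]
0.16 94 [0.53  0.098 0.161] [504.  60. 155.] [564. 135. 165.] [46. 44. 43.]
0.17 101 [0.525 0.098 0.17 ] [505.  59. 165.] [556. 140. 175.] [46. 43. 42.]
0.18 98 [0.53  0
[... 306 characters left out ...]
069 0.22 ] [506.  62. 215.] [569. 118. 225.] [44. 42. 42.]
0.23 116 [0.524 0.07  0.23 ] [501.  61. 225.] [571. 109. 235.] [44. 42. 42.]
345 [array([623.,  98.,  10.]), array([534.,  86., 138.]), array([523., 101., 137.]), array([558., 186.,   8.])]
360 [array([542.,  75., 146.]), array([534.,  87., 145.]), array([524., 101., 145.]), array([514., 111., 147.])]
380 [array([544.,  78., 151.]), array([533.,  87., 155.]), array([524., 100., 154.]), array([516., 111., 154.])]
420 [array([535.,  77., 174.]), array([528.,  85., 175.]), array([521.,  95., 175.]), array([526., 119., 154.])]
460 [array([532.,  78., 186.]), array([533.,  89., 179.]), array([522.,  95., 185.]), array([516., 102., 185.])]
```

View pics/s2.png

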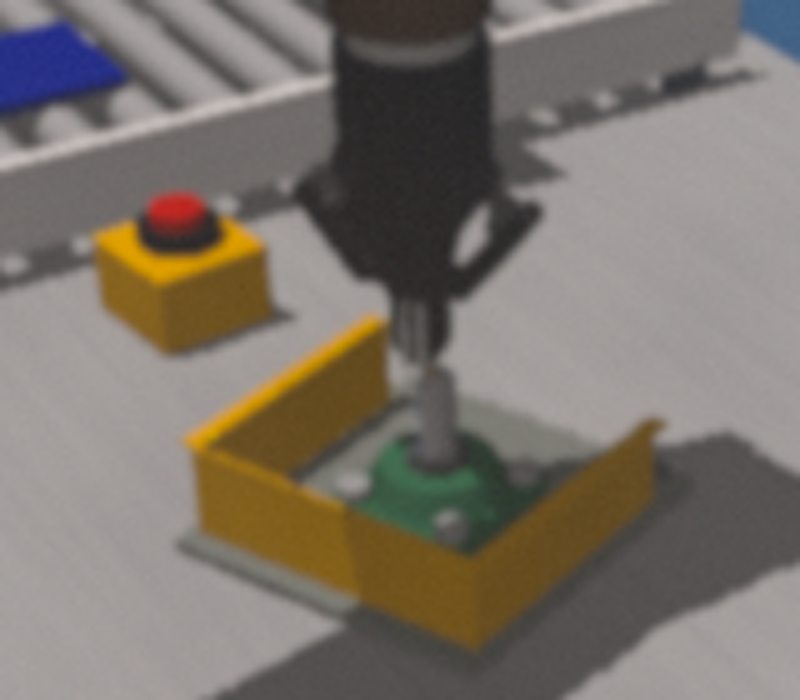

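The side view confirms it: the fingertips are just above the shaft's end at (425,360), with z about 0.098. The reported TCP therefore reads about 40 mm too low, while xy agrees. I'll open, shift -7.3 mm along tool y, and go 42 mm lower.

{"name": "drive_tool", "arguments": {
  "deltas": [
    [80,[0.3,-7.3,0],0],
    [80,[0,0,0],0],
    [80,[0,0,0],0],
    [80,[0,0,0],0],
    [80,[0,0,0],0]
  ]
}}

```text
clock: 4.05
tcp_pos: [0.5436, 0.0949, 0.0582]
tool_rot: [-0.0, -0.314, 0.95, -0.0]
ft_force: [-0.2, -0.2, -0.2]
gripper_width: 0.0688
finger_force: 0.0
```

{"name": "drive_tool", "arguments": {
  "deltas": [
    [80,[0,0,10],0],
    [80,[0,0,12],0],
    [80,[0,0,12],0],
    [80,[0,0,8],0],
    [80,[0,0,0],0]
  ]
}}

```text
clock: 4.68
tcp_pos: [0.5431, 0.0947, 0.0153]
tool_rot: [-0.001, -0.314, 0.95, 0.0]
ft_force: [0.4, 0.2, 0.1]
gripper_width: 0.0682
finger_force: 0.0
```

Run:
```python
from h import *
o=observe();print(o['tcp_pos'],o['ft_force'],o['gripper_width'])
s=snap('side');w=cloud(s)
near=(np.hypot(w[...,0]-.544,w[...,1]-.095)<.07)&(np.hypot(w[...,0]-.544,w[...,1]-.095)>.02)
for z in np.arange(.044,.11,.006):
    q=near&(abs(w[...,2]-z)<.003)
    if q.any(): print(z.round(3),q.sum(),(w[q].min(0)*1000).round(),(w[q].max(0)*1000).round(),np.median(s['pixels'][q],0))
```

```text
[0.54311188 0.09472899 0.01528441] [0.42418679 0.16001625 0.05551395] 0.06822354710021424
0.056 1 [532. 130.  58.] [532. 130.  58.] [78. 66. 44.]
0.062 10 [512.  58.  60.] [567. 127.  65.] [72.5 62.  51.5]
0.068 27 [512.  53.  65.] [573. 131.  71.] [82. 79. 71.]
0.074 32 [509.  52.  71.] [577. 130.  77.] [76.5 69.5 65.5]
0.08 34 [511.  52.  77.] [577. 128.  83.] [64.  60.  56.5]
0.086 34 [511.  50.  83.] [577. 130.  89.] [69.  65.  58.5]
0.092 26 [511.  52.  89.] [577. 127.  95.] [65. 60. 56.]
0.098 31 [509.  48.  95.] [569. 129. 101.] [62. 57. 47.]
0.104 32 [499.  47. 101.] [571. 138. 107.] [55. 50. 44.]
```

{"name": "drive_tool", "arguments": {
  "deltas": [
    [40,[0,0,0],0],
    [30,[0,0,0],0],
    [0,[0,0,0],0],
    [0,[0,0,0],0],
    [0,[0,0,0],0]
  ],
  "force": 40
}}

```text
clock: 5.35
tcp_pos: [0.5441, 0.0945, 0.0166]
tool_rot: [0.0, -0.314, 0.95, -0.0]
ft_force: [2.8, -4.6, 2.4]
gripper_width: 0.0162
finger_force: 40.4
```

Gripped: the width is about 16–17 mm at 40 N. I'll turn the shaft +1.81 rad.

{"name": "drive_tool", "arguments": {
  "deltas": [
    [0,[0,0,0],0.08],
    [0,[0,0,0],0.14],
    [0,[0,0,0],0.14],
    [0,[0,0,0],0.14],
    [0,[0,0,0],0.14]
  ]
}}

```text
clock: 5.98
tcp_pos: [0.5429, 0.0951, 0.0166]
tool_rot: [-0.001, 0.003, 1.0, 0.0]
ft_force: [-4.7, 0.4, 6.9]
gripper_width: 0.0161
finger_force: 41.4
```

{"name": "drive_tool", "arguments": {
  "deltas": [
    [0,[0,0,0],0.14],
    [0,[0,0,0],0.14],
    [0,[0,0,0],0.14],
    [0,[0,0,0],0.14],
    [0,[0,0,0],0.14]
  ]
}}

```text
clock: 6.6
tcp_pos: [0.5424, 0.0964, 0.0166]
tool_rot: [-0.001, 0.345, 0.939, 0.001]
ft_force: [-7.9, 7.4, 7.8]
gripper_width: 0.0162
finger_force: 41.5
```

{"name": "drive_tool", "arguments": {
  "deltas": [
    [0,[0,0,0],0.14],
    [0,[0,0,0],0.14],
    [0,[0,0,0],0.14],
    [0,[0,0,0],0.05],
    [0,[0,0,0],0]
  ]
}}

```text
clock: 7.22
tcp_pos: [0.5426, 0.0974, 0.0166]
tool_rot: [-0.002, 0.552, 0.834, 0.001]
ft_force: [-6.9, 11.6, 6.3]
gripper_width: 0.0162
finger_force: 41.1
```

{"name": "drive_tool", "arguments": {
  "deltas": [
    [0,[0,0,0],0],
    [0,[0,0,0],0],
    [0,[0,0,0],0],
    [0,[0,0,0],0],
    [0,[0,0,0],0]
  ]
}}

```text
clock: 7.85
tcp_pos: [0.5426, 0.0974, 0.0166]
tool_rot: [-0.002, 0.552, 0.834, 0.001]
ft_force: [-6.5, 10.8, 6.8]
gripper_width: 0.0161
finger_force: 41.1
```

Step 1 should be met, with tool y at 23° against an opening of 22.7°. I'll release, rise and check the flat.

{"name": "drive_tool", "arguments": {
  "deltas": [
    [80,[0,0,0],0],
    [80,[0,0,0],0],
    [80,[0,0,0],0],
    [80,[0,0,0],0],
    [80,[0,0,-5],0]
  ]
}}

```text
clock: 8.48
tcp_pos: [0.5434, 0.0947, 0.021]
tool_rot: [-0.0, 0.553, 0.833, -0.0]
ft_force: [-0.4, 0.1, -0.5]
gripper_width: 0.0682
finger_force: 0.0
```

{"name": "drive_tool", "arguments": {
  "deltas": [
    [80,[0,0,-30],0],
    [80,[0,0,-40],0],
    [80,[0,0,-40],0],
    [80,[0,0,-40],0],
    [80,[0,0,0],0]
  ]
}}

```text
clock: 9.1
tcp_pos: [0.5451, 0.0951, 0.175]
tool_rot: [0.002, 0.553, 0.833, 0.002]
ft_force: [0.3, 0.2, 0.3]
gripper_width: 0.0685
finger_force: 0.0
```

```bash
cat > fl.py <<'E'
from h import *
def flat(s):
    w=cloud(s);hsv=cv2.cvtColor(s['pixels'],cv2.COLOR_RGB2HSV)
    H,S,V=[hsv[...,i].astype(int) for i in range(3)]
    near=np.hypot(w[...,0]-.544,w[...,1]-.096)<.02
    m=near&(H>105)&(H<135)&(S>100)&(w[...,2]>.04)
    t=w[near&(w[...,2]>.0885)&(w[...,2]<.094)]
    print('top',len(t),((t.min(0)+t.max(0))/2*1000).round(1))
    if m.sum()>10:
        q=w[m];l=cv2.fitLine(q[:,:2].astype(np.float32)*1000,cv2.DIST_HUBER,0,.01,.01).ravel();print('flat',m.sum(),q.mean(0).round(4),np.degrees(np.arctan2(l[1],l[0])))
    y=near&(H>15)&(H<35)&(S>90)&(w[...,2]>.08);print('yellow',y.sum(),w[y].mean(0) if y.any() else 0)
E
python3 - <<'E'
from fl import *
s=snap('wrist');o=observe();print(o['clock'],o['tcp_pos'],o['tool_rot'],o['joints'].round(2));flat(s)
flat(snap('scene'))
d=[((544.1,94.5),126.6),((542.9,95.1),89.7),((542.4,96.4),49.6),((542.6,97.4),23.)]
M=[];b=[]
for t,a in d:
    a=np.radians(a);c,si=np.cos(a),np.sin(a)
    # A - y*cy - x*cx = t ; y=(c,si) x=(-si,c)
    M+=[[1,0,-c,si],[0,1,-si,-c]];b+=list(t)
print(np.linalg.lstsq(np.array(M),np.array(b),rcond=None))
E
```

```text
9.15 [0.54442005 0.09495154 0.17275447] [0.00103511 0.55298136 0.83319237 0.00100741] [0.17 0.08 0.13 1.62 0.   1.34]
top 484 [543.4  95.2  91.1]
yellow 35 [0.54643903 0.09630401 0.09194082]
top 29 [546.3  96.3  91.4]
flat 62 [0.5522 0.0987 0.0657] -66.032166
yellow 2 [0.54857592 0.0985474  0.09101988]
(array([544.47464168,  96.51670197,   1.40864363,  -1.53005558]), array([0.00485067]), np.int32(4), array([2.66694433, 2.66694433, 0.94202331, 0.94202331]))
```

The flat normal now measures about 24° against the opening's 22.7°, which is good. By the grip readings the shaft axis in TCP coordinates is (0.5445, 0.0965). Now to the sprocket.

{"name": "drive_tool", "arguments": {
  "deltas": [
    [80,[-41.6,-28.2,0],0],
    [80,[-41.6,-28.2,0],0],
    [80,[-41.6,-28.2,0],0],
    [80,[-41.6,-28.2,0],0],
    [80,[-41.6,-28.2,0],0]
  ]
}}

```text
clock: 9.82
tcp_pos: [0.4934, -0.1529, 0.1697]
tool_rot: [-0.001, 0.553, 0.833, -0.0]
ft_force: [-0.8, -0.1, -0.7]
gripper_width: 0.0681
finger_force: 0.0
```

{"name": "drive_tool", "arguments": {
  "deltas": [
    [80,[-41.6,-28.2,0],-0.18],
    [80,[0,0,0],-0.18],
    [80,[0,0,0],-0.18],
    [80,[0,0,0],-0.18],
    [80,[0,0,0],-0.18]
  ]
}}

```text
clock: 10.45
tcp_pos: [0.4841, -0.2007, 0.1696]
tool_rot: [-0.001, 0.133, 0.991, 0.0]
ft_force: [-0.3, -0.9, -0.2]
gripper_width: 0.0679
finger_force: 0.0
```

{"name": "drive_tool", "arguments": {
  "deltas": [
    [80,[0,0,0],-0.18],
    [80,[0,0,0],-0.09],
    [80,[0,0,0],0],
    [80,[0,0,0],0],
    [80,[0,0,0],0]
  ]
}}

```text
clock: 11.08
tcp_pos: [0.4846, -0.2008, 0.1709]
tool_rot: [-0.0, 0.002, 1.0, 0.0]
ft_force: [0.1, 0.1, -0.0]
gripper_width: 0.0685
finger_force: 0.0
```

Run:
```python
from h import *
s=snap('wrist','w3.png');w=cloud(s);o=observe();print(o['tcp_pos'],o['tool_rot'])
near=np.hypot(w[...,0]-.486,w[...,1]+.201)<.055
for lo,hi in((.025,.032),(.004,.010)):
    q=w[near&(w[...,2]>lo)&(w[...,2]<hi)][:,:2].astype(np.float32)*1000
    print(lo,len(q),cv2.minEnclosingCircle(q))
hsv=cv2.cvtColor(s['pixels'],cv2.COLOR_RGB2HSV);H,S,V=[hsv[...,i].astype(int) for i in range(3)]
y=near&(H>12)&(H<35)&(S>120);q=w[y]
for lo,hi in((.024,.04),(.012,.024)):
    k=q[(q[:,2]>lo)&(q[:,2]<hi)]
    if len(k)>3:
        l=cv2.fitLine(k[:,:2].astype(np.float32)*1000,cv2.DIST_HUBER,0,.01,.01).ravel();print(len(k),k.mean(0),np.degrees(np.arctan2(l[1],l[0])))
print(np.argwhere(y).mean(0))
```

```text
[ 0.48464865 -0.20076909  0.17100766] [-1.25412125e-04  1.51087723e-03  9.99998850e-01  4.85277014e-05]
0.025 2029 ((480.7503356933594, -202.41165161132812), 25.0346622467041)
0.004 2768 ((480.7478942871094, -202.49847412109375), 40.12485122680664)
44 [ 0.49866426 -0.19840279  0.02884916] 10.812533
33 [ 0.49634483 -0.19889213  0.02069734] 11.4547615
[236.35897436 320.01282051]
```

View pics/w3.png

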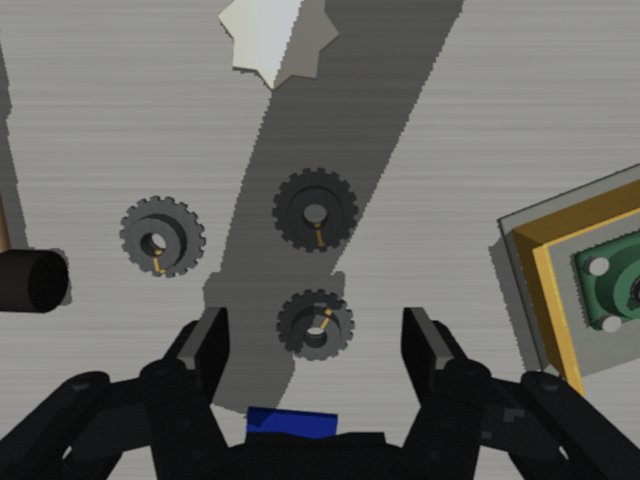

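The target sprocket is at (315,210), with its paint line and screw pointing down at (320,236). The other two are at (163,237) and (315,325). Its centre is about (0.481, -0.201) with the screw at a yaw of about 11.8°. I'll align tool y to 101.8° and go down.

{"name": "drive_tool", "arguments": {
  "deltas": [
    [80,[0,0,20],-0.105],
    [80,[0,0,30],-0.104],
    [80,[3.8,0.6,30],0],
    [80,[0,0,30],0],
    [80,[0,0,30],0]
  ]
}}

```text
clock: 11.75
tcp_pos: [0.4808, -0.201, 0.0303]
tool_rot: [0.0, -0.103, 0.995, -0.0]
ft_force: [0.2, -0.5, -0.5]
gripper_width: 0.0685
finger_force: 0.0
```

{"name": "drive_tool", "arguments": {
  "deltas": [
    [80,[0,0,20],0],
    [80,[0,0,15],0],
    [80,[0,0,0],0],
    [80,[0,0,0],0],
    [80,[0,0,0],0]
  ]
}}

```text
clock: 12.38
tcp_pos: [0.4815, -0.2012, -0.0029]
tool_rot: [0.001, -0.103, 0.995, -0.0]
ft_force: [-0.2, -0.5, -0.8]
gripper_width: 0.0682
finger_force: 0.0
```

Run:
```python
from h import *
o=observe();print(o['tcp_pos'],o['tool_rot'])
s=snap('side');w=cloud(s);c=o['tcp_pos']
near=(np.hypot(w[...,0]-c[0],w[...,1]-c[1])<.065)
for z in np.arange(.01,.09,.006):
    q=near&(abs(w[...,2]-z)<.003)
    if q.any(): print(z.round(3),q.sum(),(w[q].min(0)*1000).round(),(w[q].max(0)*1000).round())
s=snap('wrist');w=cloud(s)
near=np.hypot(w[...,0]-.481,w[...,1]+.202)<.06
for z0,lo,hi in((28,.025,.032),(7,.004,.010)):
    q=w[near&(w[...,2]>lo)&(w[...,2]<hi)][:,:2].astype(np.float32)*1000
    print(lo,len(q),cv2.minEnclosingCircle(q))
hsv=cv2.cvtColor(s['pixels'],cv2.COLOR_RGB2HSV);H,S,V=[hsv[...,i].astype(int) for i in range(3)]
k=w[near&(H>12)&(H<35)&(S>120)&(w[...,2]>.024)];l=cv2.fitLine(k[:,:2].astype(np.float32)*1000,cv2.DIST_HUBER,0,.01,.01).ravel();print(len(k),k.mean(0),np.degrees(np.arctan2(l[1],l[0])))
```

```text
[ 0.48146699 -0.20123097 -0.00285792] [ 6.44483635e-04 -1.03212441e-01  9.94659061e-01 -3.58915393e-04]
0.01 90 [ 447. -238.    7.] [ 513. -166.   13.]
0.016 64 [ 457. -227.   13.] [ 497. -189.   19.]
0.022 88 [ 457. -227.   19.] [ 506. -176.   25.]
0.028 200 [ 457. -228.   25.] [ 505. -178.   30.]
0.04 4 [ 470. -169.   42.] [ 479. -165.   43.]
0.046 23 [ 465. -245.   43.] [ 486. -164.   49.]
0.052 40 [ 462. -249.   49.] [ 498. -156.   55.]
0.058 42 [ 463. -250.   55.] [ 498. -156.   61.]
0.064 44 [ 463. -250.   61.] [ 501. -156.   67.]
0.07 44 [ 464. -250.   67.] [ 499. -157.   73.]
0.076 46 [ 463. -251.   73.] [ 488. -161.   79.]
0.082 31 [ 462. -250.   79.] [ 489. -157.   85.]
0.088 55 [ 457. -265.   85.] [ 498. -145.   91.]
0.025 7579 ((480.387939453125, -202.29757690429688), 25.033628463745117)
0.004 8288 ((481.034912109375, -202.22225952148438), 40.45851135253906)
137 [ 0.49836582 -0.19848109  0.02887412] 11.292423
```

The fingertips are at z≈0.043 and centred. I'll go 28 mm lower and grip the hub.

{"name": "drive_tool", "arguments": {
  "deltas": [
    [80,[0,0,15],0],
    [80,[0,0,13],0],
    [80,[0,0,0],0],
    [58,[0,0,0],0],
    [50,[0,0,0],0]
  ],
  "force": 60
}}

```text
clock: 13.1
tcp_pos: [0.481, -0.2009, -0.0312]
tool_rot: [0.0, -0.103, 0.995, 0.0]
ft_force: [-1.9, 1.3, 3.9]
gripper_width: 0.0482
finger_force: 62.2
```

{"name": "drive_tool", "arguments": {
  "deltas": [
    [40,[0,0,0],0],
    [40,[0,0,0],0],
    [40,[0,0,0],0],
    [40,[0,0,0],0],
    [40,[0,0,0],0]
  ]
}}

```text
clock: 13.72
tcp_pos: [0.481, -0.2009, -0.0312]
tool_rot: [0.0, -0.103, 0.995, 0.0]
ft_force: [-2.9, 2.8, 6.4]
gripper_width: 0.0488
finger_force: 62.4
```

{"name": "drive_tool", "arguments": {
  "deltas": [
    [40,[0,0,-10],0],
    [40,[0,0,-25],0],
    [40,[0,0,-30],0],
    [40,[0,0,-30],0],
    [40,[0,0,-25],0]
  ]
}}

```text
clock: 14.35
tcp_pos: [0.4809, -0.2011, 0.0894]
tool_rot: [0.0, -0.103, 0.995, -0.0]
ft_force: [0.4, -0.2, -5.7]
gripper_width: 0.048
finger_force: 63.5
```

{"name": "drive_tool", "arguments": {
  "deltas": [
    [40,[-9,20,0],0],
    [40,[-17.5,39.5,0],0],
    [40,[-17.5,39.5,0],0],
    [40,[-17.5,39.5,0],0],
    [40,[-17.5,39.5,0],0]
  ]
}}

```text
clock: 14.98
tcp_pos: [0.5217, -0.0093, 0.0881]
tool_rot: [-0.0, -0.103, 0.995, -0.0]
ft_force: [0.5, -0.0, -5.6]
gripper_width: 0.0483
finger_force: 63.6
```

{"name": "drive_tool", "arguments": {
  "deltas": [
    [40,[-17.5,39.5,0],0],
    [40,[-17.5,39.5,0],-0.05],
    [40,[-9,21,0],-0.05],
    [40,[0,0,0],-0.095],
    [40,[0,0,0],0]
  ]
}}

```text
clock: 15.6
tcp_pos: [0.5428, 0.0967, 0.0879]
tool_rot: [-0.0, -0.2, 0.98, -0.0]
ft_force: [-0.6, -0.5, -4.9]
gripper_width: 0.048
finger_force: 63.7
```

{"name": "drive_tool", "arguments": {
  "deltas": [
    [40,[0,0,0],0],
    [40,[0,0,0],0],
    [40,[0,0,0],0],
    [40,[0,0,0],0],
    [40,[0,0,0],0]
  ]
}}

```text
clock: 16.23
tcp_pos: [0.543, 0.0965, 0.0882]
tool_rot: [0.0, -0.199, 0.98, 0.0]
ft_force: [0.1, 0.4, -6.0]
gripper_width: 0.0483
finger_force: 63.7
```

Run:
```python
from fl import *
s=snap('wrist','w4.png');o=observe();print(o['clock'],o['tcp_pos'],o['tool_rot'],o['gripper_width'],o['ft_force'])
w=cloud(s)
near=np.hypot(w[...,0]-.5445,w[...,1]-.0965)<.05
z=w[near][:,2];print(np.histogram(z[np.isfinite(z)],bins=np.arange(0,.2,.01)))
hsv=cv2.cvtColor(s['pixels'],cv2.COLOR_RGB2HSV);H,S,V=[hsv[...,i].astype(int) for i in range(3)]
k=w[near&(H>12)&(H<35)&(S>120)&(w[...,2]>.1)];print(len(k))
if len(k)>4: l=cv2.fitLine(k[:,:2].astype(np.float32)*1000,cv2.DIST_HUBER,0,.01,.01).ravel();print(k.mean(0),np.degrees(np.arctan2(l[1],l[0])))
flat(snap('scene'))
```

```text
16.275 [0.54303268 0.09650313 0.08819432] [-1.07528556e-05 -1.99494863e-01  9.79898872e-01 -4.14477828e-06] 0.048170912416254374 [ 0.68989608  0.0211654  -5.29191528]
(array([  898,   385,  3184,  2134,    14,     0,     0,     0,     0,
           0,     0,    11,  8722,  2061, 12593,  1694,  2151,  2605,
        9290]), array([0.  , 0.01, 0.02, 0.03, 0.04, 0.05, 0.06, 0.07, 0.08, 0.09, 0.1 ,
       0.11, 0.12, 0.13, 0.14, 0.15, 0.16, 0.17, 0.18, 0.19]))
356
[0.55342451 0.10069902 0.14537572] 20.764776Traceback (most recent call last):
  File "<stdin>", line 9, in <module>
  File "fl.py", line 8, in flat
    print('top',len(t),((t.min(0)+t.max(0))/2*1000).round(1))
                         ~~~~~^^^
    return umr_minimum(a, axis, None, out, keepdims, initial, where)
ValueError: zero-size array to reduction operation minimum which has no identity
```

View pics/w4.png

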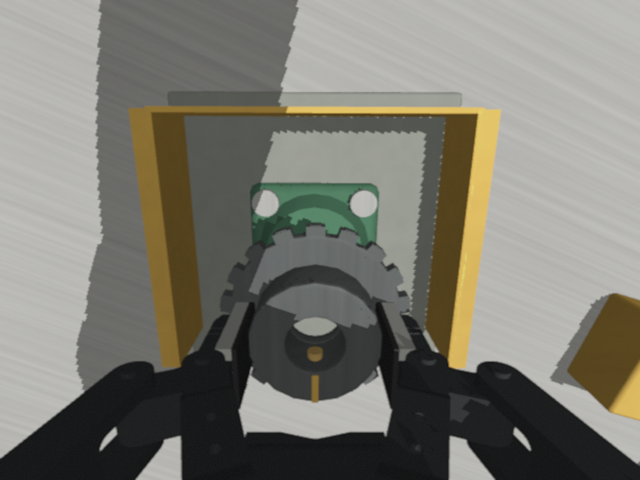

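The view shows the sprocket held level, its screw pointing straight down in the picture at (315,355), in line with the drive's opening. The hub centre is near (315,335). I'll measure the sprocket's centre and compare it with the drive as seen by the same camera.

Run:
```python
from h import *
s=load('wrist');w=cloud(s)
near=np.hypot(w[...,0]-.5445,w[...,1]-.0965)<.05
hsv=cv2.cvtColor(s['pixels'],cv2.COLOR_RGB2HSV);H,S,V=[hsv[...,i].astype(int) for i in range(3)]
from scipy.optimize import least_squares
vv,uu=np.mgrid[:480,:640]
q=w[near&(abs(w[...,2]-.1485)<.003)&(uu>250)&(uu<382)];print('hub',len(q),np.median(q[:,2]),cv2.minEnclosingCircle(q[:,:2].astype(np.float32)*1000))
q=w[near&(abs(w[...,2]-.1275)<.003)&(vv<320)];r=cv2.minEnclosingCircle(q[:,:2].astype(np.float32)*1000);print('disc',len(q),np.median(q[:,2]),r)
b=cv2.convexHull(q[:,:2].astype(np.float32)*1000)[:,0]
c0=np.array([544.,95.]);bb=b[np.hypot(*(b-c0).T)>35]
print('discfit',least_squares(lambda c:np.hypot(*(bb-c).T)-39.5,c0,loss='soft_l1').x)
bore=w[near&(w[...,2]<.05)&(vv>310)&(vv<340)&(uu>285)&(uu<345)];print(len(bore))
# hub rim fit: level 0.1485
q=w[near&(abs(w[...,2]-.1485)<.003)&(uu>250)&(uu<382)][:,:2]*1000;h=cv2.convexHull(q.astype(np.float32))[:,0]
print('hubfit',least_squares(lambda c:np.hypot(*(h-c).T)-25,c0,loss='soft_l1').x)
N=np.hypot(w[...,0]-.545,w[...,1]-.095)<.16
g=w[N&(H>15)&(H<35)&(S>150)&(abs(w[...,2]-.06)<.004)];print('guard',cv2.minAreaRect(g[:,:2].astype(np.float32)*1000))
p=w[N&(abs(w[...,2]-.008)<.003)];print('plate',cv2.minAreaRect(p[:,:2].astype(np.float32)*1000))
```

```text
hub 10305 0.14773539166483962 ((542.1911010742188, 96.005615234375), 25.6456241607666)
disc 7526 0.1266636100213677 ((538.8162231445312, 93.4194564819336), 39.42747116088867)
discfit [542.29284227  94.91320928]
0
hubfit [542.5481046   95.46103736]
guard ((536.3443603515625, 87.44430541992188), (155.06411743164062, 184.5491485595703), 22.738977432250977)
plate ((538.9558715820312, 92.865478515625), (189.6959991455078, 189.66522216796875), 22.941984176635742)
```

Vision and grip readings both ask for about (+1.3, -0.2) mm. I'll correct, then go down gently while watching the force.

{"name": "drive_tool", "arguments": {
  "deltas": [
    [40,[-1.1,-0.7,10],0],
    [40,[0,0,10],0],
    [40,[0,0,6],0],
    [40,[0,0,2],0],
    [40,[0,0,2],0]
  ]
}}

```text
clock: 16.95
tcp_pos: [0.5444, 0.0964, 0.0582]
tool_rot: [0.0, -0.2, 0.98, 0.0]
ft_force: [1.0, 0.6, -5.5]
gripper_width: 0.0487
finger_force: 63.6
```

{"name": "drive_tool", "arguments": {
  "deltas": [
    [40,[0,0,2],0],
    [40,[0,0,2],0],
    [40,[0,0,2],0],
    [40,[0,0,1],0],
    [40,[0,0,0],0]
  ]
}}

```text
clock: 17.58
tcp_pos: [0.5443, 0.0963, 0.0511]
tool_rot: [-0.0, -0.2, 0.98, -0.0]
ft_force: [-0.5, -0.2, -5.5]
gripper_width: 0.0483
finger_force: 63.7
```

There is no contact force, and the bore is already about 9 mm down the shaft. Next the screw passes the shaft's end.

{"name": "drive_tool", "arguments": {
  "deltas": [
    [40,[0,0,3],0],
    [40,[0,0,3],0],
    [40,[0,0,3],0],
    [40,[0,0,3],0],
    [40,[0,0,2],0]
  ]
}}

```text
clock: 18.2
tcp_pos: [0.5442, 0.0963, 0.0369]
tool_rot: [-0.0, -0.2, 0.98, 0.0]
ft_force: [0.7, 1.1, -6.1]
gripper_width: 0.048
finger_force: 63.7
```

{"name": "drive_tool", "arguments": {
  "deltas": [
    [40,[0,0,3],0],
    [40,[0,0,3],0],
    [40,[0,0,3],0],
    [40,[0,0,2],0],
    [40,[0,0,0],0]
  ]
}}

```text
clock: 18.82
tcp_pos: [0.5442, 0.0963, 0.026]
tool_rot: [-0.0, -0.2, 0.98, 0.0]
ft_force: [0.7, -0.4, -6.7]
gripper_width: 0.0485
finger_force: 63.7
```

It is sliding freely, with 11 mm left to the shoulder.

{"name": "drive_tool", "arguments": {
  "deltas": [
    [40,[0,0,3],0],
    [40,[0,0,3],0],
    [40,[0,0,2],0],
    [40,[0,0,1],0],
    [40,[0,0,1],0]
  ]
}}

```text
clock: 19.45
tcp_pos: [0.5443, 0.0963, 0.0161]
tool_rot: [0.0, -0.2, 0.98, -0.0]
ft_force: [-0.2, -0.4, -6.0]
gripper_width: 0.0482
finger_force: 63.7
```

{"name": "drive_tool", "arguments": {
  "deltas": [
    [40,[0,0,1],0],
    [40,[0,0,1],0],
    [40,[0,0,0.5],0],
    [40,[0,0,0],0],
    [40,[0,0,0],0]
  ]
}}

```text
clock: 20.08
tcp_pos: [0.5445, 0.0964, 0.0148]
tool_rot: [0.0, -0.2, 0.98, 0.0]
ft_force: [-3.9, -0.1, 5.0]
gripper_width: 0.0482
finger_force: 64.7
```

It has touched down exactly at the expected height, and the force rose by 11 N. I'll do a quick check of level, height and angle before handing in.

Run:
```python
from h import *
s=snap('wrist','w5.png');w=cloud(s);o=observe();print(o['ft_force'],o['gripper_width'],o['finger_force'],o['moment'])
vv,uu=np.mgrid[:480,:640]
near=np.hypot(w[...,0]-.5445,w[...,1]-.0965)<.045
q=w[near&(abs(w[...,2]-.0745)<.004)&(uu>250)&(uu<382)];print('hub z',len(q),np.median(q[:,2]))
d=w[near&(abs(w[...,2]-.053)<.004)&(vv<330)];print('disc z',len(d),np.median(d[:,2]))
A=np.c_[q[:,:2],np.ones(len(q))];print('tilt',np.linalg.lstsq(A,q[:,2],rcond=None)[0][:2])
hsv=cv2.cvtColor(s['pixels'],cv2.COLOR_RGB2HSV);H,S,V=[hsv[...,i].astype(int) for i in range(3)]
k=w[near&(H>12)&(H<35)&(S>120)&(w[...,2]>.071)&(w[...,2]<.08)]
l=cv2.fitLine(k[:,:2].astype(np.float32)*1000,cv2.DIST_HUBER,0,.01,.01).ravel();print(len(k),np.degrees(np.arctan2(l[1],l[0])))
```

```text
[-4.68937403 -1.24168895  4.38059262] 0.0482200972216969 64.69642996788025 [-0.13883168  0.87875644 -0.01544517]
hub z 9594 0.07435113873054569
disc z 7828 0.053278338177820586
tilt [0.0088411  0.00186242]
59 24.578913
```

View pics/w5.png

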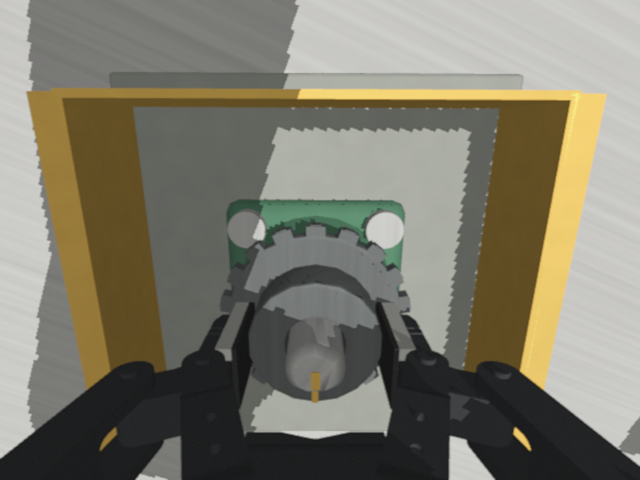

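The shaft's end shows in the bore at (315,350), and the paint line at (315,388) points straight out of the opening at 24.6° against 22.7°. The hub top is at 74.4 mm and the disc top at 53.3 mm (74 and 53 mm expected), and the sprocket is level. Handing in.

```bash
python3 -c "
from workcell import *
print(hand_in())"
```

```text
the job is handed in; nothing more can be done
None
```

I turned the shaft so its flat faces the guard's opening, lowered the sprocket hub up until it sat fully down on the shoulder with its screw over the flat, and handed the job in still gripping it; the hand-in gave no verdict.

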